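# Find the stamped picture crate and push it to the dispatch rail

## Task

Two small closed picture crates stand upright on the studio bench and one has a blue ring-and-dot stamp underneath: with the fingertips, tip both crates over towards the robot, so that each lies on its near side with its underside showing on the side away from the robot. Only once both are lying so, push the stamped one, still lying, across the bench until its underside is flat against the yellow dispatch rail, and leave the plain one lying well short of the rail. Only tip and push: do not grip or lift either crate, and do not disturb the jar, the tape roll or the eraser.

Things in the scene. Friction and masses are not known exactly. Their poses are not given: they have to be found in the camera images.
- crate_stamped: closed plywood crate, 65 mm deep (its x), 100 wide (y), 100 tall (z), 0.25-0.5 kg, loose, starts upright. Origin: centre of its 65 x 100 mm underside; z points to its top, x to its far side, away from the robot. Tipped onto its near side, x points up, the underside faces away from the robot, height 65 mm, origin 32.5 mm up. Has the blue 48 mm stamp underneath; else the two look alike.
- crate_plain: closed plywood crate, 65 mm deep (its x), 100 wide (y), 100 tall (z), 0.25-0.5 kg, loose, starts upright. Origin: centre of its 65 x 100 mm underside; z points to its top, x to its far side, away from the robot. Tipped onto its near side, x points up, the underside faces away from the robot, height 65 mm, origin 32.5 mm up. Its underside is bare plywood.
- rail: yellow wooden dispatch rail fixed flat on the bench beyond the crates: 24 mm thick (its x), 560 mm long (its y), 20 mm high. The origin is the centre of its underside, its x axis points away from the robot, and the face that the crate is pushed against lies 12 mm from the origin on the robot's side.
- jar: closed green glass jar with a metal cap, 60 mm across and 85 mm tall, standing beside the work; origin at the centre of its underside. Leave it alone.
- tape: roll of pale masking tape lying flat, 90 mm across with a 60 mm hole, 24 mm high; origin at the centre of its underside. Leave it alone.
- eraser: blue eraser block 45 x 28 x 18 mm; origin at the centre of its underside. Leave it alone.

How it is judged:
On the way, in this order (a step that is already met when the one before it is completed fails the run):
1. both crates lie on their near sides, undersides facing away from the robot (angle between each of crate_stamped, crate_plain's own x axis and vertical below 0.25 rad), for 0.2 s.
2. the stamped crate's underside is flat against the dispatch rail (x of crate_stamped in the frame of rail between -0.02 and -0.002 m and y of crate_stamped in the frame of rail between -0.26 and 0.26 m and angle between the z axis of crate_stamped and the x axis of rail, either way round below 0.1 rad and angle between crate_stamped's own x axis and vertical below 0.25 rad), for 0.2 s.
At the end, for the whole second after the job is handed in: The stamped crate lies on its near side (within 0.25 rad), its underside within 8 mm of the rail's face and within 0.10 rad of parallel to it; the plain crate lies on its near side with the centre of its underside at least 23 mm short of the rail's face; both are at rest (all of step 2 and angle between crate_plain's own x axis and vertical below 0.25 rad and x of crate_plain in the frame of rail below -0.035 m and linear speed of each of crate_stamped, crate_plain below 0.01 m/s); the robot touches nothing.
It fails at once if a crate is lifted (its underside's centre rises over 60 mm above the bench) (height (world z) of any of crate_stamped, crate_plain above 0.06 m).
It fails at once if a crate is gripped (the grasp point between the finger pads is inside the crate) ((x of the grasp point in the frame of crate_stamped between -0.026 and 0.026 m and y of the grasp point in the frame of crate_stamped between -0.044 and 0.044 m and z of the grasp point in the frame of crate_stamped between 0.006 and 0.094 m) or (x of the grasp point in the frame of crate_plain between -0.026 and 0.026 m and y of the grasp point in the frame of crate_plain between -0.044 and 0.044 m and z of the grasp point in the frame of crate_plain between 0.006 and 0.094 m)).
It fails at once if the jar, tape roll or eraser is moved more than 30 mm (distance of any of jar, tape, eraser from where it was at the start of the episode above 0.03 m).
It also fails if it takes over 69 s, if anything falls off the work surface, if the arm or the gripper's body presses on something with over 40 N, if the wrist force passes 120 N, or if a joint passes its speed limit or range.

## Robot

A 6-joint arm with a two-finger parallel gripper is mounted at the origin on the work surface. World frame = base frame: x ahead of the robot, y to its left, z up, the work surface at z = 0. Lengths are in m, angles in rad, forces in N, time in s.
With the tool pointing down it reaches from about 0.35 to 0.975 m from the base axis. Payload 7.1 kg.
Tool frame: the origin (TCP) lies midway between the tips of the shut fingers; the grasp point (between the pads) lies 19 mm behind it; z points along the fingers, y is the line along which they close (so a half turn about z gives the same grasp; the last joint's range is limited). The gripper opens to 88 mm and grips with 3 to 60 N. Pads are 20 mm wide; open, the fingers measure 115 mm over their backs; the gripper's body (75 mm by 178 mm) begins 61 mm behind the grasp point.
Start: joints at [1.194, 0.423, 1.63, -0, 1.089, -0.019], TCP at [0.219, 0.585, 0.223] pointing down, gripper open.
Joint ranges: [-3, 3], [-0.9, 2.11], [0.09, 2.58], [-1.31, 4.45], [0.11, 2.69], [-2.54, 2.54]. Speed limits (rad/s): [2.39, 2.39, 3.01, 3.14, 3.14, 3.14].

## Interface

Orientations are given as a unit quaternion [w, x, y, z].
In Python, from station import move_pose, movel, movej, command_gripper, wait, inverse_kinematics, read_camera, camera_info, MotionError, job_done, get_time, get_joint_pos, get_qvel, get_effort, get_tcp_pos, get_ee_rot, get_ft_force, get_ft_torque, get_grip_width, get_finger_force gives the robot as it stands. Calls block until the motion is done:
- move_pose(position, orientation): joint-space move of the TCP to a pose.
- movel(position, frame=None, v=0.15, until_force=None): straight line of the TCP; frame=None keeps the orientation; v is the mean speed in m/s. With until_force (N) it stops when the force on the tool has changed by that much, and returns True; else False.
- movej(angles): joint-space move.
- command_gripper(opening): opening from 0.0 (shut) to 1.0 (fully open); the grip force is fixed at half the most; returns when the fingers have stopped.
- wait(seconds).
- inverse_kinematics(position, orientation): joint angles nearest the present ones, or None.
- read_camera(name): name is "scene" or "top"; returns the picture (420x560x3 uint8, red, green, blue); there is no depth.
- camera_info(name): a dict with "intrinsics" (3x3 intrinsics, pixels), "T" (4x4, takes a point from camera to world coordinates). Camera axes: x right, y up, looking along -z (the intrinsics and any distortion apply to the point x, -y, -z); pixel columns grow to the right and rows downward; lengths in m; the calibration is good to about 2 mm. A picture is of the moment at which its call begins. camera_info takes no time and is no camera call.
A pose or a line that the arm cannot do raises MotionError and nothing moves.
- job_done(): hands the job in; it is judged then, once.
Readings, each from a call of its own:
- get_time(): time.
- get_joint_pos(): joint angles.
- get_qvel(): joint speeds.
- get_effort(): joint torques, N m.
- get_tcp_pos(): TCP position.
- get_ee_rot(): TCP orientation.
- get_ft_force(): force on the tool from outside, world axes, zero at the start.
- get_ft_torque(): the same for the moment, N m.
- get_grip_width(): opening from 0.0 (shut) to 1.0 (fully open).
- get_finger_force(): force on a finger pad.
Only numpy, scipy, OpenCV 4.12 (cv2) and the standard library are available. Lean on these libraries where they do the work, as an engineer would, in place of code of your own. Each camera call takes 0.05 s, during which the arm holds its last target. There are 200 camera calls.

## Working session

There is one attempt and no reset: what is moved stays moved. The work goes in short steps, each a Python script; the robot and the scene stay as the last script left them, time stands still between calls to the robot, and variables do not carry over. Pictures are saved under pics/ and viewed, at most 10 in all, crops included, and the job is handed in when it is done.

```bash
mkdir -p pics; ls; python3 - <<'E'
from station import *
import cv2,numpy as np
np.set_printoptions(precision=4,suppress=True)
for n in("scene","top"):
    im=read_camera(n); cv2.imwrite(f"pics/{n}0.png",im[:,:,::-1]); c=camera_info(n); print(n,c)
print(get_time(),get_ee_rot())
E
```

```text
pics
scene {'intrinsics': array([[472.4358,   0.    , 275.7191],
       [  0.    , 472.4358, 214.9558],
       [  0.    ,   0.    ,   1.    ]]), 'T': array([[-0.8143, -0.499 ,  0.2966,  0.9266],
       [ 0.5805, -0.7039,  0.4094,  0.4746],
       [ 0.0045,  0.5055,  0.8628,  0.9971],
       [ 0.    ,  0.    ,  0.    ,  1.    ]])}
top {'intrinsics': array([[390.312 ,   0.    , 272.1698],
       [  0.    , 390.312 , 216.3707],
       [  0.    ,   0.    ,   1.    ]]), 'T': array([[ 0.026 ,  0.9875, -0.1554,  0.447 ],
       [-0.9996,  0.0268,  0.0027,  0.0095],
       [ 0.0068,  0.1552,  0.9879,  0.9125],
       [ 0.    ,  0.    ,  0.    ,  1.    ]])}
0.1 [-0.0001  0.1779  0.984  -0.0007]
```

View pics/scene0.png

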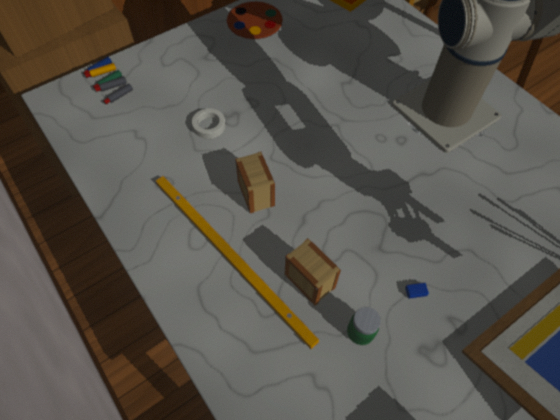

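View pics/top0.png

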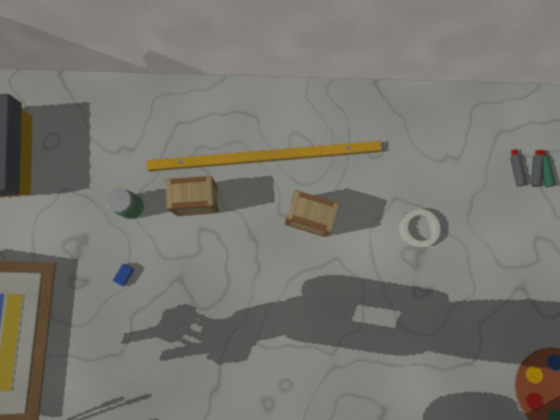

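The scene picture shows both crates upright on the robot side of the rail. In the top view they are at about (190,195) and (312,213), the rail runs (148,165)-(381,146), the jar is at (125,203), the tape at (420,228) and the eraser at (123,275). I'll look closer for the crate top corners.

```bash
cat > h.py <<'E'
from station import *
import cv2,numpy as np
np.set_printoptions(precision=4,suppress=True)
def ray(cam,uv,z):
    c=camera_info(cam);K=c["intrinsics"];T=c["T"]
    d=np.linalg.inv(K)@np.array([uv[0],uv[1],1.]);d=T[:3,:3]@(d*[1,-1,-1])
    o=T[:3,3];return o+d*(z-o[2])/d[2]
def proj(cam,P):
    c=camera_info(cam);K=c["intrinsics"];T=c["T"]
    p=T[:3,:3].T@(np.asarray(P,float)-T[:3,3]);p=K@(p*[1,-1,-1]);return p[:2]/p[2]
E
python3 - <<'E'
from h import *
for n,(x0,y0,x1,y1) in {"top":(100,130,400,250),"scene":(220,130,390,350)}.items():
    im=cv2.imread(f"pics/{n}0.png")
    s=2.6; cv2.imwrite(f"pics/{n}0c.png",cv2.resize(im[y0:y1,x0:x1],None,fx=s,fy=s,interpolation=cv2.INTER_CUBIC))
im=cv2.imread("pics/top0.png");hsv=cv2.cvtColor(im,cv2.COLOR_BGR2HSV)
def comps(m,mn=60):
    n,l,st,c=cv2.connectedComponentsWithStats(m.astype(np.uint8))
    return [(st[i],np.argwhere(l==i)[:,::-1]) for i in range(1,n) if st[i][4]>mn]
H,S,V=[hsv[...,i].astype(int) for i in range(3)]
for nm,m,z in [("rail",(H>15)&(H<30)&(S>190)&(V>110),.02),("wood",(H<25)&(S>60)&(S<190)&(V>50),.1),("green",(H>40)&(H<90)&(S>60),0),("blue",(H>100)&(H<130)&(S>120),.018)]:
    for st,p in comps(m):
        if not(100<st[0]<400 and 120<st[1]<300):continue
        r=cv2.minAreaRect(p.astype(np.float32)); b=cv2.boxPoints(r)
        print(nm,st,r); print(np.array([ray("top",q,z)[:2] for q in b]))
for q,z in [((124,200),.085),((420,228),.024)]: print(ray("top",q,z))
E
```

```text
rail [ 148  142  232   28 1644] ((263.5246276855469, 155.29266357421875), (8.097655296325684, 232.19921875), 85.18644714355469)
[[ 0.7117  0.305 ]
 [ 0.7754 -0.2433]
 [ 0.7553 -0.2446]
 [ 0.6921  0.3019]]
wood [ 146  141  236   31 1095] ((263.5173034667969, 155.7069091796875), (12.124641418457031, 236.26441955566406), 85.2363510131836)
[[ 0.6912  0.2835]
 [ 0.7498 -0.2247]
 [ 0.7225 -0.2264]
 [ 0.6645  0.2793]]
wood [ 165  176   54   39 1829] ((191.33287048339844, 195.32460021972656), (37.579566955566406, 51.92812728881836), 86.98721313476562)
[[0.6516 0.2396]
 [0.6607 0.1293]
 [0.5794 0.1212]
 [0.5707 0.2299]]
wood [ 285  190   54   46 1669] ((311.87615966796875, 213.41285705566406), (47.50818634033203, 36.49318313598633), 16.699243545532227)
[[ 0.5591 -0.0177]
 [ 0.6348 -0.0384]
 [ 0.6079 -0.1355]
 [ 0.5328 -0.1135]]
green [117 194  26  24 219] ((131.62286376953125, 208.5443878173828), (17.432659149169922, 25.11624526977539), 38.290164947509766)
[[0.5886 0.3739]
 [0.6371 0.3411]
 [0.6119 0.3065]
 [0.5637 0.3395]]
blue [114 265  19  20 220] ((122.69116973876953, 274.5146789550781), (11.3189058303833, 19.37933921813965), 30.963756561279297)
[[0.4329 0.3626]
 [0.4706 0.3433]
 [0.4581 0.3203]
 [0.4205 0.3397]]
[0.6041 0.3274 0.085 ]
[ 0.5689 -0.3334  0.024 ]
```

View pics/top0c.png

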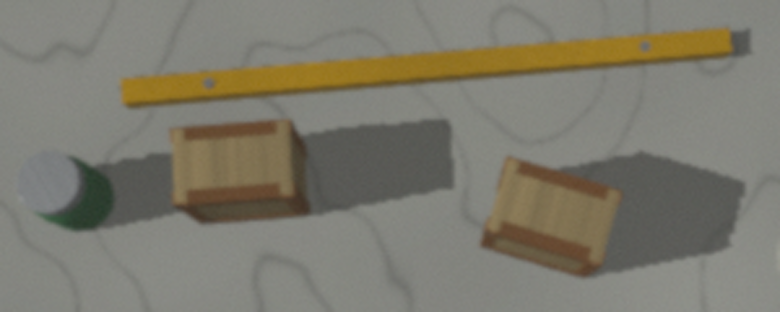

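View pics/scene0c.png

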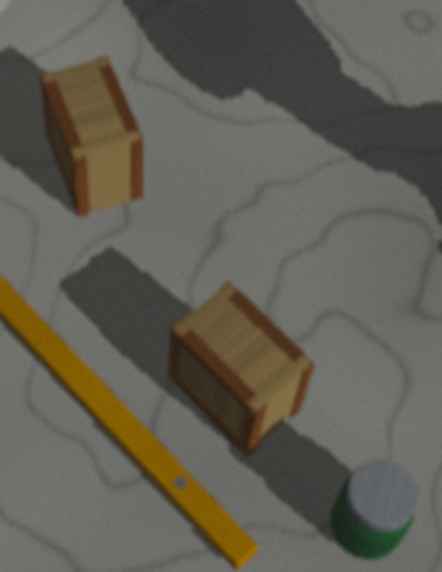

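The crops show the top-face far corners of the left crate at crop (171,128)/(292,120) and of the right crate at (509,156)/(620,190), 2.6x with offset (100,130). The far faces are visible in the scene view and nothing blocks them, so I'll compute poses and cross-check the sizes.

```bash
python3 - <<'E'
from h import *
C={"L":[(171,128),(292,120),(302,199),(178,205)],"R":[(509,156),(620,190),(604,264),(492,231)]}
S={"L":[(173,325),(228,285),(312,366),(256,408)],"R":[(42,76),(107,58),(138,136),(78,158)]}
for k in C:
    P=np.array([ray("top",(u/2.6+100,v/2.6+130),.1)[:2] for u,v in C[k]])
    Q=np.array([ray("scene",(u/2.6+220,v/2.6+130),.1)[:2] for u,v in S[k]])
    for A in(P,Q):
        r=cv2.minAreaRect(A.astype(np.float32))
        print(k,"centre",A.mean(0),"sides",[np.linalg.norm(A[i]-A[(i+1)%4]) for i in range(4)])
        print(A)
    d=P[0]-P[1]+P[3]-P[2]; print("yaw",np.degrees(np.arctan2(-d[0],d[1])))
E
```

```text
L centre [0.6212 0.1817] sides [np.float64(0.0993468249258424), np.float64(0.06676815182734458), np.float64(0.10054272817152408), np.float64(0.06474052664731422)]
[[0.6488 0.2365]
 [0.6584 0.1376]
 [0.5926 0.1262]
 [0.5849 0.2265]]
L centre [0.6218 0.1874] sides [np.float64(0.05835368649277628), np.float64(0.09641433117459393), np.float64(0.058101709815060604), np.float64(0.09548400340416557)]
[[0.6562 0.1413]
 [0.5979 0.1381]
 [0.5875 0.234 ]
 [0.6456 0.2362]]
yaw 4.937164536783809
R centre [ 0.5891 -0.0806] sides [np.float64(0.09464239974000366), np.float64(0.06246452236880205), np.float64(0.09407204711003579), np.float64(0.06380987204598515)]
[[ 0.633  -0.0415]
 [ 0.6071 -0.1325]
 [ 0.546  -0.1196]
 [ 0.5704 -0.0287]]
R centre [ 0.5884 -0.0759] sides [np.float64(0.06231271255261842), np.float64(0.09101343660737332), np.float64(0.057255160727155044), np.float64(0.09564964610646425)]
[[ 0.6059 -0.1295]
 [ 0.546  -0.1123]
 [ 0.5727 -0.0253]
 [ 0.6289 -0.0366]]
yaw -15.472143370594013
```

```bash
cat >> h.py <<'E'
def quat(psi):
    f=np.pi/2+psi/2; return [0,float(np.cos(f)),float(np.sin(f)),0]
def tip(c,yaw,d=.088):
    """tip an upright crate (centre c, yaw) towards the robot with the fingertips behind its far top"""
    ux=np.array([np.cos(yaw),np.sin(yaw)]); q=quat(yaw); c=np.asarray(c)
    a=c+ux*(.0325+.030)
    move_pose([*a,.20],q); movel([*a,d],v=.12)
    hit=movel([*(c+ux*.035),d],v=.03,until_force=1.0)
    p=np.array(get_tcp_pos()); print("contact",hit,p,"dist from centre",(p[:2]-c)@ux,get_ft_force())
    for t in np.radians([10,20,30,38,45]):
        dx=.065*np.cos(t)-d*np.sin(t)-.065; dz=.065*np.sin(t)+d*np.cos(t)-d
        movel([*(p[:2]+ux*dx),p[2]+dz],v=.07); print(get_ft_force())
    wait(.3); e=np.array(get_tcp_pos()); movel([*e[:2],.22],v=.2)
E
python3 - <<'E'
from h import *
command_gripper(.6)
tip((.589,-.078),np.radians(-15)); print(get_time())
for n in("scene","top"): cv2.imwrite(f"pics/{n}1.png",read_camera(n)[:,:,::-1])
a=[cv2.imread(f"pics/{n}1.png")[100:360,100:460] for n in("scene","top")]
cv2.imwrite("pics/both1.png",np.hstack(a))
E
```

```text
contact True [ 0.6309 -0.0892  0.0878] dist from centre 0.04335526523416452 [ 1.2374 -0.7907  0.012 ]
[-0.277  -0.3518 -0.7731]
[-0.2187 -0.248  -0.4078]
[ 0.1266  0.2442 -0.4902]
[ 0.1759 -0.0148 -0.1027]
[ 1.2557 -0.3468  0.4552]
8.3667
```

View pics/both1.png

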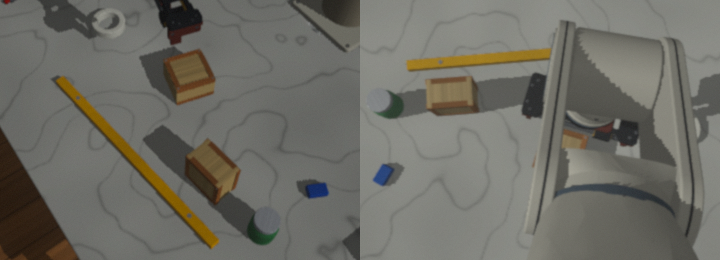

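The picture shows the right crate lying on its near side at (190,75) in the left half, and its far-facing face shows no blue. The left crate still stands at (212,170). Now I'll tip the left one.

```bash
python3 - <<'E'
from h import *
tip((.6212,.184),np.radians(6)); 
move_pose([.35,.40,.25],quat(0)); print(get_time())
for n in("scene","top"): cv2.imwrite(f"pics/{n}2.png",read_camera(n)[:,:,::-1])
a=[cv2.resize(cv2.imread(f"pics/{n}2.png")[y:y+190,x:x+260],None,fx=1.5,fy=1.5,interpolation=cv2.INTER_CUBIC) for n,x,y in(("scene",180,120),("top",110,130))]
cv2.imwrite("pics/both2.png",np.hstack(a))
E
```

```text
contact True [0.666  0.1887 0.0877] dist from centre 0.04505826517393952 [ 0.4687  1.0087 -1.1585]
[ 0.1498  0.0951 -0.016 ]
[ 0.7688  0.1086 -0.3122]
[-0.0353 -0.2924  0.4143]
[0.636  0.3585 0.4033]
[0.1416 0.8507 0.6435]
15.5
```

View pics/both2.png

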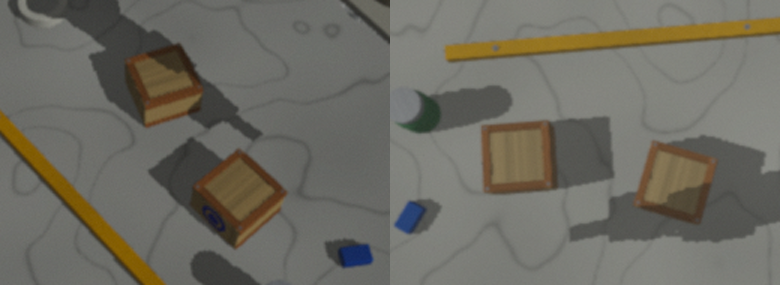

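Both crates lie flat, and the blue ring shows on the left crate's far face at (213,218), so it is the stamped one. In the top half its upper face has corners at (482,125), (550,121), (553,188) and (485,192).

```bash
python3 - <<'E'
from h import *
P=np.array([ray("top",((u-390)/1.5+110,v/1.5+130),.065)[:2] for u,v in [(482,125),(550,121),(553,188),(485,192)]])
print(P,P.mean(0),[np.linalg.norm(P[i]-P[i-1]) for i in range(4)])
d=P[0]-P[1]+P[3]-P[2]; print("yaw",np.degrees(np.arctan2(-d[0],d[1])))
# rail: fit centreline of the yellow mask, unobstructed view
im=cv2.imread("pics/top2.png");h=cv2.cvtColor(im,cv2.COLOR_BGR2HSV)
for n,im in(("top",im),("scene",cv2.imread("pics/scene2.png"))):
    h=cv2.cvtColor(im,cv2.COLOR_BGR2HSV);m=cv2.inRange(h,(15,190,100),(30,255,255))
    k,l,st,_=cv2.connectedComponentsWithStats(m); i=[j for j in range(1,k) if 600<st[j,4]<4000 and 130<st[j,0]<200]
    for j in i:
        p=np.argwhere(l==j)[:,::-1]; W=np.array([ray(n,q,.02)[:2] for q in p]); r=cv2.minAreaRect(W.astype(np.float32)); print(n,st[j],r); print(cv2.boxPoints(r))
E
```

```text
[[0.581  0.2288]
 [0.5896 0.1297]
 [0.4919 0.1206]
 [0.4836 0.2181]] [0.5365 0.1743] [np.float64(0.09803520125636349), np.float64(0.09954833794265476), np.float64(0.0981914481091734), np.float64(0.09779521383802266)]
yaw 4.929500757681041
top [ 148  142  232   27 1580] ((0.7335833311080933, 0.029535561800003052), (0.019799187779426575, 0.5512145161628723), 6.573872089385986)
[[ 0.6922  0.3022]
 [ 0.7553 -0.2454]
 [ 0.775  -0.2431]
 [ 0.7119  0.3045]]Traceback (most recent call last):
  File "<stdin>", line 11, in <module>
  File "h.py", line 5, in ray
    c=camera_info(cam);K=c["intrinsics"];T=c["T"]
ValueError: time passes only in moves, steps and waits
```

```bash
python3 - <<'E'
from h import *
yaw=np.radians(6.57); n=np.array([np.cos(yaw),np.sin(yaw)]); q=quat(yaw)
c=np.array([.5365,.1743]); a=c-n*.085
move_pose([*a,.2],q); movel([*a,.025],v=.12)
print(movel([*(a+n*.03),.025],v=.03,until_force=1.5)); p=np.array(get_tcp_pos()); print("contact",p,p[:2]@n,"expect .49")
s=p[:2]@n; goal=.609+.012
hit=movel([*(p[:2]+n*(goal-s)),.025],v=.05,until_force=12); e=np.array(get_tcp_pos()); print("rail",hit,e,e[:2]@n,"expect .609",get_ft_force())
movel([*(e[:2]-n*.04),.025],v=.06); e=np.array(get_tcp_pos()); movel([*e[:2],.22],v=.2)
move_pose([.35,.40,.25],quat(0)); print(get_time(),get_ft_force())
for m in("scene","top"): cv2.imwrite(f"pics/{m}3.png",read_camera(m)[:,:,::-1])
a=[cv2.resize(cv2.imread(f"pics/{m}3.png")[y:y+190,x:x+260],None,fx=1.5,fy=1.5,interpolation=cv2.INTER_CUBIC) for m,x,y in(("scene",150,140),("top",110,130))]
cv2.imwrite("pics/both3.png",np.hstack(a))
E
```

```text
True
contact [0.479  0.1676 0.0247] 0.494992885310065 expect .49
rail True [0.5941 0.1807 0.0244] 0.6108571241994346 expect .609 [ 0.1232 -0.513   0.1551]
24.25 [-0.0496 -0.2828  0.209 ]
```

View pics/both3.png

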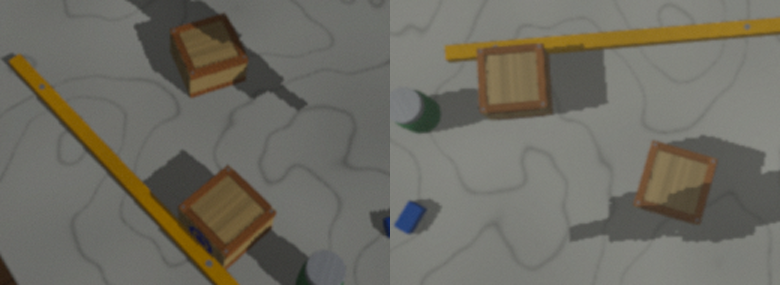

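The stamped crate lies with its far edge at the rail, (477,46)-(543,43) in the right half, and the plain one is untouched. I'll check the gap numerically.

```bash
python3 - <<'E'
from h import *
yaw=np.radians(6.57); n=np.array([np.cos(yaw),np.sin(yaw)])
P=np.array([ray("top",((u-390)/1.5+110,v/1.5+130),.065)[:2] for u,v in [(477,46),(543,43),(548,109),(480,115)]])
print(P,P@n,"rail face .7202",[np.linalg.norm(P[i]-P[i-1]) for i in range(4)])
d=P[0]-P[1]+P[3]-P[2]; print("yaw",np.degrees(np.arctan2(-d[0],d[1])))
im=cv2.imread("pics/scene3.png")[230:340,250:360]
cv2.imwrite("pics/gap.png",cv2.resize(im,None,fx=5,fy=5,interpolation=cv2.INTER_CUBIC))
E
```

```text
[[0.7004 0.2442]
 [0.7078 0.1459]
 [0.6075 0.1335]
 [0.5958 0.2328]] [0.7238 0.7199 0.6188 0.6185] rail face .7202 [np.float64(0.1052658748674098), np.float64(0.09865157246969998), np.float64(0.10113667837842541), np.float64(0.09996982555908136)]
yaw 5.523349147700457
```

View pics/gap.png

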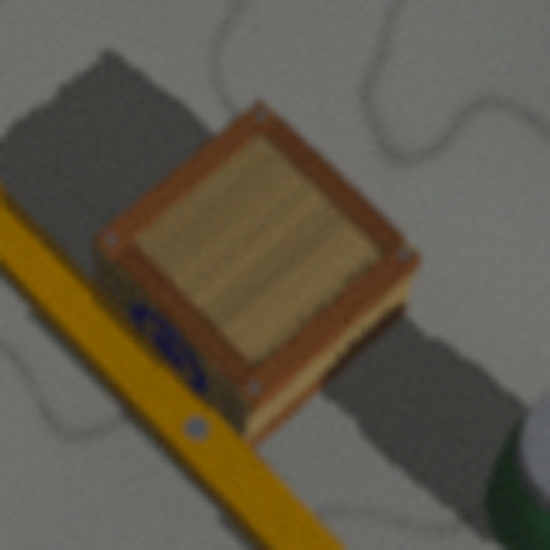

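The crate's underside meets the rail's near edge, from (95,280) to (245,440), with no visible gap and the stamp partly hidden behind the rail. The measured edge at 0.720-0.724 agrees with the rail face at 0.720.

```bash
python3 -c "
from station import *
print(job_done(),get_time())"
```

```text
the job is handed in; nothing more can be done
the job is handed in; nothing more can be done
```

I tipped both crates, pushed the stamped one flat against the rail and left the plain one lying about 0.17 m short of it, then handed the job in at about 24 s of the 69 s; no verdict was shown.

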